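# Fit the dimmer insert into the practice board

### The job

Take the dimmer insert, the one with the round knob, by its knob, lift it straight up out of its pocket in the wooden parts tray, and fit it into the open round box of the practice board so that its square plate lies flat on the board with its edges parallel to the board's edges (any quarter turn will do). Keep it upright, lower it in rather than letting it drop, and leave the other two inserts where they are in the tray.

Things in the scene. Friction and masses are not known exactly. Their poses are not given: they have to be found in the camera images.
- dimmer_knob (a point): Centre of dimmer insert's upright grey round knob (28 mm wide, 22 tall). Below it a white plate 84 x 84 x 10 mm (top 11, underside 21 mm under this point; x, y along its edges), then a grey body 44 mm round, 24 long. 110 g. Starts in one of 3 pockets (87 mm square, 34 deep, 100 mm apart) of a fixed plywood tray, plate flush with the tray's top, 40 mm above the table: only the knob stands out.
- selector_bar (a point): Centre of the grey bar handle (36 x 10 mm, 18 tall) on the selector insert, a bystander with the same plate and body in another pocket of the tray. The bar's top is 22 mm above the tray's top.
- rocker_top (a point): Centre of the flat square rocker (56 x 56 mm, 4 tall) on the rocker-switch insert, a bystander with the same plate and body in another pocket of the tray.
- box_mouth (a point): Centre of the open round box's mouth, level with the top of the fixed brown board (280 x 300 x 40 mm, on the table); x, y along the board's edges, z up. Black hole, 66 mm wide, 36 deep. Dimmer fitted: knob centre 21 mm above this point. The board also has a mounted switch (14 mm high, 140 mm away in -y), a double outlet (12 high, from 78 mm away in +x) and a 28 mm cable hole (not the place).
There are look-alikes about, which are no part of the job. Leave any orange look-alike of the part that bears dimmer_knob alone.

How it is judged (in metres and radians):
On the way:
1. the dimmer insert is lifted clear of its pocket, held upright by the fingers (height (world z) of dimmer_knob above 0.087 m and angle between dimmer_knob's own z axis and vertical below 0.35 rad and contact force between the fingers and dimmer above 1 N), for 0.1 s.
At the end, for the whole second after the job is handed in: The dimmer insert sits in the open round box: knob axis within 13 mm of the box's centre, plate flat on the board (within 4 mm of its seated height, tilted less than 5 degrees), plate edges within 12 degrees of parallel to the board's edges in any quarter turn, at rest (horizontal distance between dimmer_knob and box_mouth below 0.013 m and z of dimmer_knob in the frame of box_mouth between 0.016 and 0.025 m and angle between dimmer_knob's own z axis and vertical below 0.09 rad and (angle between the x axis of dimmer_knob and the x axis of box_mouth, either way round below 0.21 rad or angle between the x axis of dimmer_knob and the y axis of box_mouth, either way round below 0.21 rad) and linear speed of dimmer below 0.02 m/s); the robot touches nothing.
It fails at once if the dimmer insert is tipped more than 35 degrees (angle between dimmer_knob's own z axis and vertical above 0.61 rad).
It fails at once if the dimmer insert is dropped: out of the fingers more than 30 mm above its seated height (height (world z) of dimmer_knob above 0.091 m and contact force between the fingers and dimmer below 0.05 N).
It fails at once if the selector insert is moved by more than 15 mm (distance of selector_bar from where it was at the start of the episode above 0.015 m).
It fails at once if the rocker insert is moved by more than 15 mm (distance of rocker_top from where it was at the start of the episode above 0.015 m).
It also fails if it takes over 35 s, if anything falls off the work surface, if the arm or the gripper's body presses on something with over 40 N, if the wrist force passes 120 N, or if a joint passes its speed limit or range.

### The arm

A 6-joint arm with a two-finger parallel gripper is mounted at the origin on the work surface. World frame = base frame: x ahead of the robot, y to its left, z up, the work surface at z = 0. Lengths are in m, angles in degrees, forces in N, time in s.
With the tool pointing down it reaches from about 0.375 to 0.9 m from the base axis. Payload 3.1 kg.
Tool frame: the origin (TCP) lies on the centre line of the jaws, within the pads' length; the fingertips stand 17 mm ahead of it and the grasp point (between the pads) lies 2 mm behind it; y points along the fingers, x is the direction in which the jaws open and shut, and the axes are right-handed (so a half turn about y gives the same grasp; the last joint's range is limited). The gripper opens to 87 mm and grips with 3 to 60 N. Pads are 19 mm wide; open, the fingers measure 117 mm over their backs; the gripper's body (75 mm by 190 mm) begins 51 mm behind the grasp point.
Start: joints at [58.184, 30.224, 82.088, -0, 67.689, -10.227], TCP at [0.23, 0.581, 0.24] pointing down, gripper open.
Joint ranges: [-176.69, 176.69], [-43.24, 126.21], [12.49, 139.97], [-82, 262], [0, 151.66], [-163.58, 163.58]. Speed limits (degrees/s): [159.86, 159.86, 180, 180, 180, 180].

### API

Orientations are given as a 3x3 rotation matrix whose columns are the frame's x, y, z axes.
In Python, from rig import read_state, capture, camera_info, hand_in, trace, tip_of gives the robot as it stands.
- The arm moves only by the tool jog_arm, never from a script. Its argument "steps" is a list of rows, each an object with "fingers": the opening in per cent of the stroke, from 0 (shut) to 100 (fully open); "delta_pos": the shift along the world's x, y, z in mm, a list of three; "turn": the turn about the world's z in degrees. A call has 1 to 20 rows; each row is the pose to reach, as a shift and turn from the pose commanded when the call began; what a row does not reach only later rows make up. A row lasts 1/12 s, in which the tool goes at most 41.7 mm and 7.16 degrees, less where a joint would pass 70% of its speed; a pose out of reach is approached as far as the arm can. A call with a gripper value outside its range is refused whole. The fingers move at their own pace and stop on an object; the grip force is fixed at half the most. Time passes only in rows, so rows that repeat a pose let the fingers close. It gives the time, the measured TCP pose, the force and the opening at its end, in the units of the state.
- read_state(): the state, without advancing time (a new reading comes with each control period).
- capture(name): name is "scene" or "top"; returns the picture (420x560x3 uint8, red, green, blue); there is no depth.
- camera_info(name): a dict with "fov_y" (degrees; the focal length in pixels is half the picture's height over the tangent of half this angle, whatever the lens; pixels are square), "cx", "cy" (the principal point, pixels), "view" (4x4, takes a point from world to camera coordinates). Camera axes: x right, y down, z forward; pixel columns grow to the right and rows downward; lengths in m; the calibration is good to about 2 mm. A picture is of the moment at which its call begins. camera_info takes no time and is no camera call.
- hand_in(): hands the job in, once; it reports no verdict.
Trained networks look in the newest picture that a camera, given by its name, has taken for a name from the list of things; names that differ only in an ending like _2 or _b are one class to them, and where a whole thing is asked for, a point or a joint stands for the part that bears it (a point fixed in the world has none). Each returns a list of dicts, best first, with "confidence" (0 to 1); they miss things now and then, are a little off and sometimes report something else, mostly with a low value. They report only what shows in the picture. A call takes as long as a camera call. They do not tell look-alikes from the thing itself.
- trace(target, camera): "mask" (420x560 bool, what is visible of it).
- tip_of(target, camera): "position" ([x, y, z] in m, in world coordinates, good to about 4 mm: a listed point, or the origin of a listed thing).
The state is a dict: "time_s": time; "joint_positions": joint angles; "qvel": joint speeds; "tau": joint torques, N m; "position": TCP position; "tcp_rot": TCP orientation; "force": force on the tool from outside, world axes, zero at the start; "moment": the same for the moment, N m; "opening": opening from 0.0 (shut) to 1.0 (fully open).
Only numpy, scipy, OpenCV 4.12 (cv2) and the standard library are available. Lean on these libraries where they do the work, as an engineer would, in place of code of your own. Each camera call takes 0.05 s, during which the arm holds its last target.

## Working session

There is one attempt and no reset: what is moved stays moved. The work goes in short steps, Python scripts to look and compute and a tool call to move; the robot and the scene stay as the last step left them, time stands still between calls to the robot, and variables do not carry over. Pictures are saved under pics/ and viewed, and the job is handed in when it is done.

Besides the shell and the picture viewer there is one more tool, called after "Call:" as name(argument=value, ...), one argument or row to a line, values as JSON. jog_arm: Moves the arm, as the interface text tells. Its arguments: {"type":"object","properties":{"steps":{"type":"array","items":{"type":"object","properties":{"fingers":{"type":"number"},"delta_pos":{"type":"array","items":{"type":"number"}},"turn":{"type":"number"}}}}},"required":["steps"]}

```bash
mkdir -p pics; cat > h.py <<'E'
import numpy as np,cv2
from rig import *
def save(n,im,box=None,s=1):
    if box: im=im[box[1]:box[3],box[0]:box[2]]
    im=cv2.resize(im,None,fx=s,fy=s,interpolation=cv2.INTER_CUBIC) if s!=1 else im
    cv2.imwrite('pics/'+n,im[:,:,::-1])
def K(n):
    c=camera_info(n);f=210/np.tan(np.radians(c['fov_y'])/2);return f,c['cx'],c['cy'],np.array(c['view'])
def proj(n,p):
    f,cx,cy,V=K(n);q=V[:3,:3]@np.array(p)+V[:3,3];return np.array([cx+f*q[0]/q[2],cy+f*q[1]/q[2]])
def ray(n,u,v,z):
    f,cx,cy,V=K(n);R=V[:3,:3];o=-R.T@V[:3,3];d=R.T@np.array([(u-cx)/f,(v-cy)/f,1]);return o+d*(z-o[2])/d[2]
E
python3 - <<'E'
from h import *
for n in('scene','top'):
    im=capture(n);save(n+'0.png',im);np.save(n+'0.npy',im)
    print(n,camera_info(n))
    for t in('dimmer_knob','box_mouth','selector_bar','rocker_top'):
        for d in tip_of(t,n)[:4]: print(t,np.round(d['position'],4),round(d['confidence'],2),proj(n,d['position']).round())
s=read_state();print(s['position'],s['tcp_rot'],s['opening'],s['time_s'])
E
```

```text
scene {'fov_y': 50.10109953833789, 'cx': 278.2134367280988, 'cy': 211.3255574966502, 'view': array([[ 0.78460842,  0.61986607,  0.01247763, -0.40406549],
       [ 0.45378085, -0.56043651, -0.69281589, -0.03293209],
       [-0.42246014,  0.54925129, -0.72100656,  1.27850203],
       [ 0.        ,  0.        ,  0.        ,  1.        ]])}
dimmer_knob [0.1842 0.2997 0.0521] 0.86 [253. 159.]
dimmer_knob [0.3094 0.5794 0.0473] 0.84 [340. 133.]
dimmer_knob [0.2534 0.4344 0.0415] 0.78 [299. 149.]
dimmer_knob [0.4847 0.2    0.051 ] 0.77 [318. 227.]
box_mouth [ 0.4484 -0.1402  0.0424] 0.72 [215. 312.]
selector_bar [0.4684 0.3027 0.0548] 0.71 [335. 201.]
rocker_top [0.5126 0.1047 0.0393] 0.57 [304. 258.]
top {'fov_y': 46.77950038120744, 'cx': 280.63582295552874, 'cy': 210.68858302012924, 'view': array([[-0.02758093, -0.99961737, -0.0020976 ,  0.20264332],
       [-0.98925293,  0.02759626, -0.14358654,  0.39100508],
       [ 0.14358948, -0.00188519, -0.98963554,  1.350445  ],
       [ 0.        ,  0.        ,  0.        ,  1.        ]])}
dimmer_knob [0.307  0.5809 0.0443] 0.95 [142. 246.]
dimmer_knob [0.2529 0.4332 0.0451] 0.92 [195. 264.]
dimmer_knob [0.4902 0.2014 0.0501] 0.66 [276. 177.]
box_mouth [ 0.4529 -0.1416  0.0413] 0.8 [398. 187.]
selector_bar [0.468  0.2995 0.0507] 0.7 [242. 185.]
rocker_top [0.5101 0.102  0.0383] 0.64 [311. 170.]
[0.22990015 0.58111857 0.23949272] [[ 3.67901142e-01 -3.94192011e-05 -9.29864909e-01]
 [ 9.29864900e-01 -1.26042209e-04  3.67901144e-01]
 [-1.31704596e-04 -9.99999991e-01 -9.71654097e-06]] 1.0018150156758228 0.5
```

View pics/scene0.png

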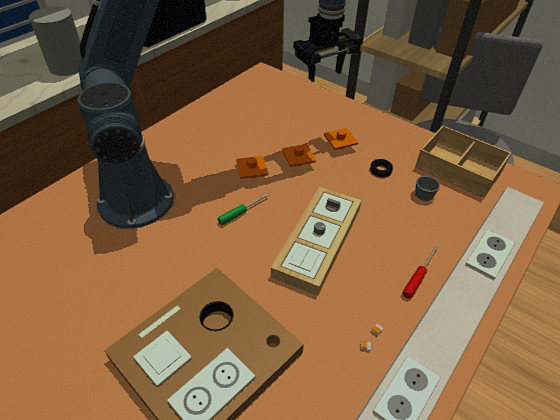

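View pics/top0.png

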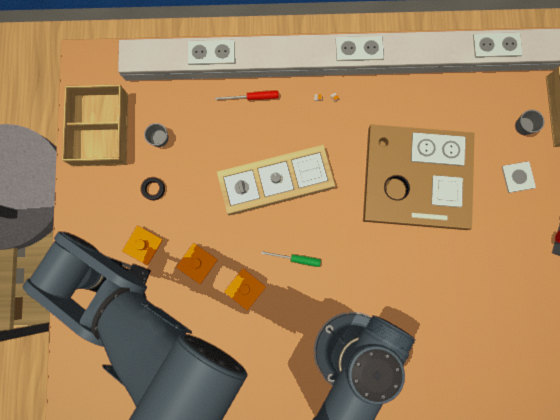

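```bash
python3 - <<'E'
from h import *
a=np.load('top0.npy')
save('topz.png',a,(210,110,510,270),2.6)
a=np.load('scene0.npy')
save('scz.png',a,(140,150,420,400),2.3)
E
```

```text
(no output)
```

View pics/topz.png

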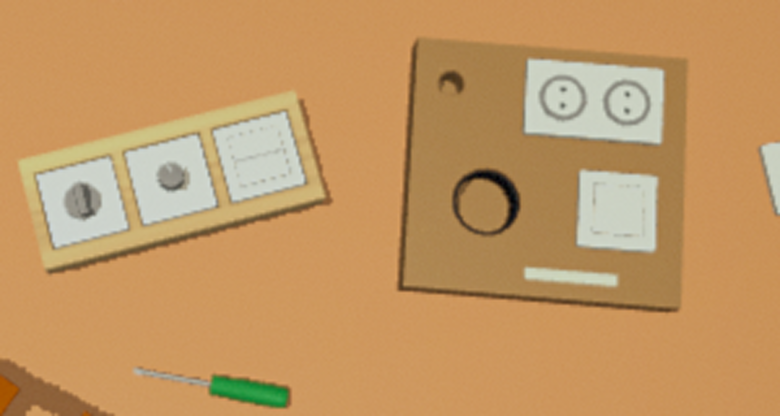

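View pics/scz.png

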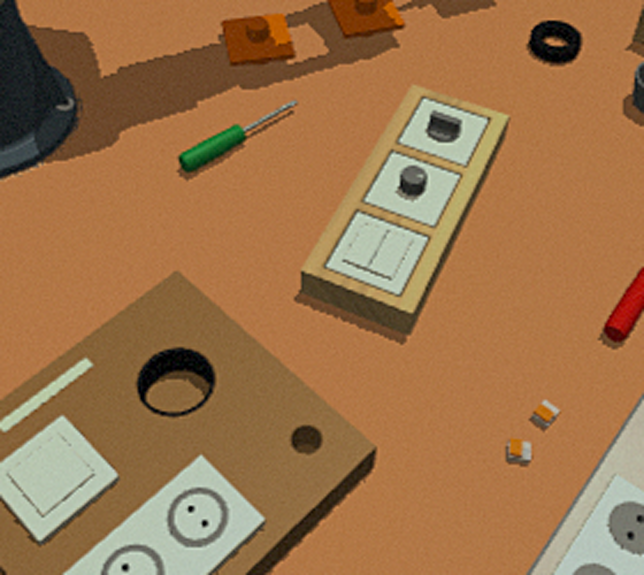

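The real dimmer is the grey round knob on a white plate in the tray's middle pocket, at top (276,177) and scene (318,227). The orange parts at top (142,246), (195,264) and (245,288) are look-alikes. The bar at (242,185) is the selector, and the loose plate at top (519,177) isn't in the tray. The box is the large hole at top (398,187); the small hole at (383,142) is the cable hole. Next I'll measure the centres and yaws.

```bash
python3 - <<'E'
from h import *
def seg(n,box):
    im=np.load(n+'0.npy');hsv=cv2.cvtColor(im,cv2.COLOR_RGB2HSV)
    return im,hsv
# white plates -> yaw
for n,pk,pb in(('top',(276,177),(398,187)),('scene',(318,227),(215,314))):
    im=np.load(n+'0.npy');hsv=cv2.cvtColor(im,cv2.COLOR_RGB2HSV)
    m=((hsv[...,1]<60)&(hsv[...,2]>140)).astype(np.uint8)
    k,l,st,c=cv2.connectedComponentsWithStats(m,connectivity=4)
    for i in range(1,k):
        if 250<st[i,4]<4000:
            cn=cv2.findContours((l==i).astype(np.uint8),0,1)[0][0][:,0,:]
            z=.04 
            w=np.array([ray(n,u,v,z)[:2] for u,v in cn]).astype(np.float32)
            r=cv2.minAreaRect(w*1000);print(n,c[i].round(),'rect mm',np.round(r[0],1),np.round(r[1],1),round(r[2],1))
    for t in('dimmer_knob',):
      capture(n) 
      for d in trace(t,n)[:5]:
        ys,xs=np.nonzero(d['mask']);print(n,t,d['confidence'],xs.mean(),ys.mean(),len(xs))
    for dz,p in((.0,pb),):
        pass
# board outline by brown colour
for n in('top','scene'):
    im=np.load(n+'0.npy');hsv=cv2.cvtColor(im,cv2.COLOR_RGB2HSV)
    p=(370,200) if n=='top' else (240,345)
    print(hsv[p[1],p[0]],hsv[250,400])
    q=(390,176) if n=='top' else (215,303)
    g=im.sum(2)
    x0,y0,x1,y1=(378,168,418,208) if n=='top' else (190,290,245,340)
    save(n+'hole.png',im,(x0,y0,x1,y1),10)
E
```

```text
top [438. 149.] rect mm [ 562.2 -263.9] [151.6  85.9] 83.7
top [309. 170.] rect mm [509.9 106.9] [85.  84.9] 13.2
top [518. 177.] rect mm [ 473.9 -486.5] [78.8 78.6] 8.4
top [275. 179.] rect mm [487.2 203.8] [85.  84.9] 12.8
top [241. 188.] rect mm [464.7 301.3] [84.7 85. ] 13.1
top [447. 191.] rect mm [ 438.5 -280.3] [86.  85.7] 83.9
top dimmer_knob 0.9 141.75757575757575 244.64069264069263 924
top dimmer_knob 0.89 275.19875776397515 178.59503105590062 805
top dimmer_knob 0.69 196.24675324675326 262.9664502164502 924
scene [221.  11.] rect mm [-661.2  967.7] [546.2 131.9] 89.8
scene [18. 45.] rect mm [-1039.7   257.5] [178.2  65.3] 89.9
scene [33. 95.] rect mm [-663.9  110.1] [339.4 132.4] 89.9
scene [333. 207.] rect mm [468.4 295. ] [81.9 82.6] 13.4
scene [319. 232.] rect mm [491.  198.2] [82.5 82.7] 12.5
scene [304. 259.] rect mm [513.2 101.1] [82.5 82.8] 13.2
scene [162. 357.] rect mm [ 435.1 -280.4] [83.7 84.4] 83.7
scene [211. 387.] rect mm [ 558.  -263.7] [149.7  84.5] 83.7
scene [226. 374.] rect mm [ 561. -227.] [39.6 39.8] 85.5
scene [197. 400.] rect mm [ 553.2 -297. ] [40.1 39.4] 38.6
scene dimmer_knob 0.9 319.3754740834387 231.95069532237673 791
scene dimmer_knob 0.68 341.04742268041235 139.06185567010309 485
scene dimmer_knob 0.66 298.70862068965516 154.9896551724138 580
scene dimmer_knob 0.64 252.2508650519031 167.08996539792386 578
[ 17 136 174] [ 15 139 206]
[ 17 147 139] [ 13 155 173]
```

View pics/tophole.png

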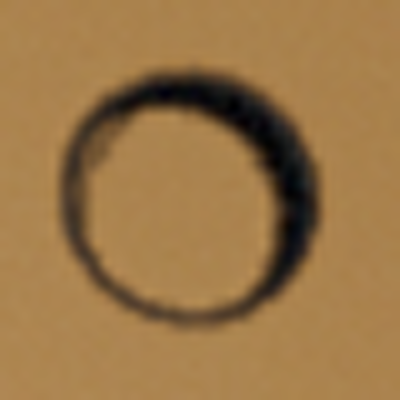

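View pics/scenehole.png

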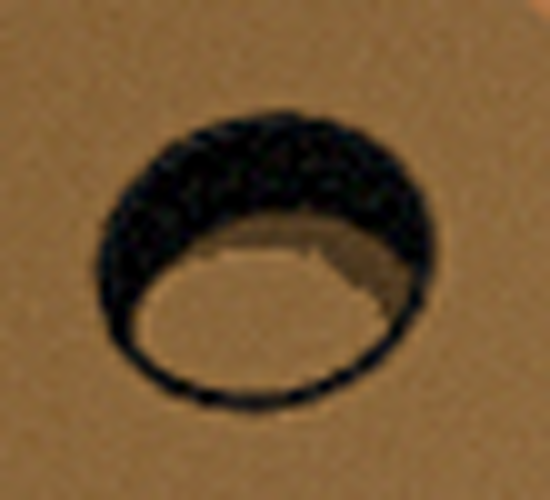

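Call:
jog_arm(
  steps=[
    {"delta_pos": [259,-380,0],"turn": 34.6,"fingers": 100},
    {"delta_pos": [259,-380,0],"turn": 34.6},
    {"delta_pos": [259,-380,0],"turn": 34.6},
    {"delta_pos": [259,-380,0],"turn": 34.6},
    {"delta_pos": [259,-380,0],"turn": 34.6},
    {"delta_pos": [259,-380,0],"turn": 34.6},
    {"delta_pos": [259,-380,0],"turn": 34.6},
    {"delta_pos": [259,-380,0],"turn": 34.6},
    {"delta_pos": [259,-380,0],"turn": 34.6},
    {"delta_pos": [259,-380,0],"turn": 34.6},
    {"delta_pos": [259,-380,0],"turn": 34.6},
    {"delta_pos": [259,-380,0],"turn": 34.6},
    {"delta_pos": [259,-380,0],"turn": 34.6},
    {"delta_pos": [259,-380,-60],"turn": 34.6},
    {"delta_pos": [259,-380,-120],"turn": 34.6},
    {"delta_pos": [259,-380,-140],"turn": 34.6},
    {"delta_pos": [259,-380,-140],"turn": 34.6},
    {"delta_pos": [259,-380,-140],"turn": 34.6},
    {"delta_pos": [259,-380,-140],"turn": 34.6},
  ],
)

```text
$.steps[1]: bad value
```

```bash
python3 - <<'E'
from h import *
s=read_state();p=np.array(s['position']);R=np.array(s['tcp_rot']);print(p,R[:,0],s['opening'],s['force'])
for n,h,kb in(('top',(396.7,187.1),0),('scene',(216.2,315.6),0)):
    im=capture(n);np.save(n+'1.npy',im);print(n,'hole',ray(n,*h,.04).round(4),'tip px',proj(n,p+R[:,1]*.017).round(1),'tcp',proj(n,p).round(1), 'knob pred',proj(n,[.489,.201,.051]).round(1))
    c=proj(n,p).astype(int);save(n+'1.png',im,(c[0]-70,c[1]-70,c[0]+70,c[1]+70),5)
E
```

```text
[0.22992654 0.58116274 0.239583  ] [3.67955541e-01 9.29843382e-01 7.26665131e-05] 0.9999933627052771 [ 0.15989725 -0.12374714 -0.07619278]
top hole [ 0.4532 -0.139   0.04  ] tip px [119.7 272.4] tcp [117.4 272.2] knob pred [276.4 177.2]
scene hole [ 0.456  -0.1439  0.04  ] tip px [324.9  74.4] tcp [325.4  69.1] knob pred [319.3 227.4]Traceback (most recent call last):
  File "<stdin>", line 5, in <module>
  File "h.py", line 5, in save
    im=cv2.resize(im,None,fx=s,fy=s,interpolation=cv2.INTER_CUBIC) if s!=1 else im
       ~~~~~~~~~~^^^^^^^^^^^^^^^^^^^^^^^^^^^^^^^^^^^^^^^^^^^^^^^^^
cv2.error: OpenCV(4.12.0) /io/opencv/modules/imgproc/src/resize.cpp:4208: error: (-215:Assertion failed) !ssize.empty() in function 'resize'
```

View pics/top1.png

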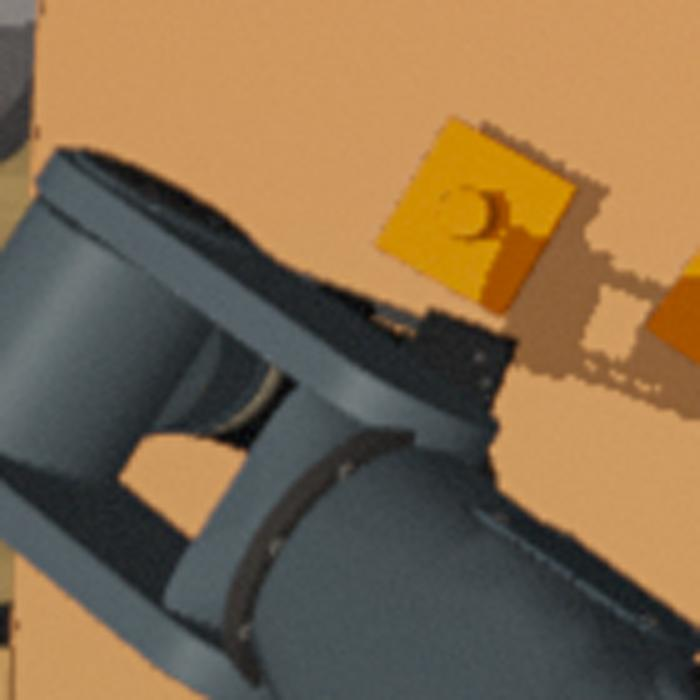

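The call was refused because every row needs a finger value, so the arm hasn't moved. The last picture shows it still at the start pose, beside the orange look-alike. Resending with fingers in every row.

Call:
jog_arm(
  steps=[
    {"delta_pos": [259,-380,0],"turn": 34.6,"fingers": 100},
    {"delta_pos": [259,-380,0],"turn": 34.6,"fingers": 100},
    {"delta_pos": [259,-380,0],"turn": 34.6,"fingers": 100},
    {"delta_pos": [259,-380,0],"turn": 34.6,"fingers": 100},
    {"delta_pos": [259,-380,0],"turn": 34.6,"fingers": 100},
    {"delta_pos": [259,-380,0],"turn": 34.6,"fingers": 100},
    {"delta_pos": [259,-380,0],"turn": 34.6,"fingers": 100},
    {"delta_pos": [259,-380,0],"turn": 34.6,"fingers": 100},
    {"delta_pos": [259,-380,0],"turn": 34.6,"fingers": 100},
    {"delta_pos": [259,-380,0],"turn": 34.6,"fingers": 100},
    {"delta_pos": [259,-380,0],"turn": 34.6,"fingers": 100},
    {"delta_pos": [259,-380,0],"turn": 34.6,"fingers": 100},
    {"delta_pos": [259,-380,0],"turn": 34.6,"fingers": 100},
    {"delta_pos": [259,-380,-40],"turn": 34.6,"fingers": 100},
    {"delta_pos": [259,-380,-80],"turn": 34.6,"fingers": 100},
    {"delta_pos": [259,-380,-120],"turn": 34.6,"fingers": 100},
    {"delta_pos": [259,-380,-140],"turn": 34.6,"fingers": 100},
    {"delta_pos": [259,-380,-140],"turn": 34.6,"fingers": 100},
    {"delta_pos": [259,-380,-140],"turn": 34.6,"fingers": 100},
  ],
)

```text
time_s: 2.38
position: [0.4878, 0.2019, 0.0989]
tcp_rot: [[-0.226, -0.003, -0.974], [0.974, -0.0, -0.226], [0.0, -1.0, 0.003]]
force: [-0.1, 1.0, -0.1]
opening: 1.001
```

```bash
python3 - <<'E'
from h import *
s=read_state();p=np.array(s['position']);R=np.array(s['tcp_rot']);print(p,R[:,0],s['opening'],s['force'])
for n in('top','scene'):
    im=capture(n);np.save(n+'1.npy',im);print(n,'tip px',proj(n,p+R[:,1]*.017).round(1),'tcp',proj(n,p).round(1), 'knob pred',proj(n,[.489,.201,.051]).round(1))
    c=proj(n,p).astype(int);print(c);save(n+'1.png',im,(c[0]-60,c[1]-60,c[0]+60,c[1]+60),5)
E
```

```text
[0.48781772 0.20185283 0.09889614] [-2.25993904e-01  9.74128632e-01  4.05008299e-04] 1.0006723408914036 [-0.11959797  1.00387696 -0.13457204]
top tip px [276.  175.3] tcp [275.9 173.9] knob pred [276.4 177.2]
[275 173]
scene tip px [320.1 218.7] tcp [320.7 214.1] knob pred [319.3 227.4]
[320 214]
```

View pics/top1.png

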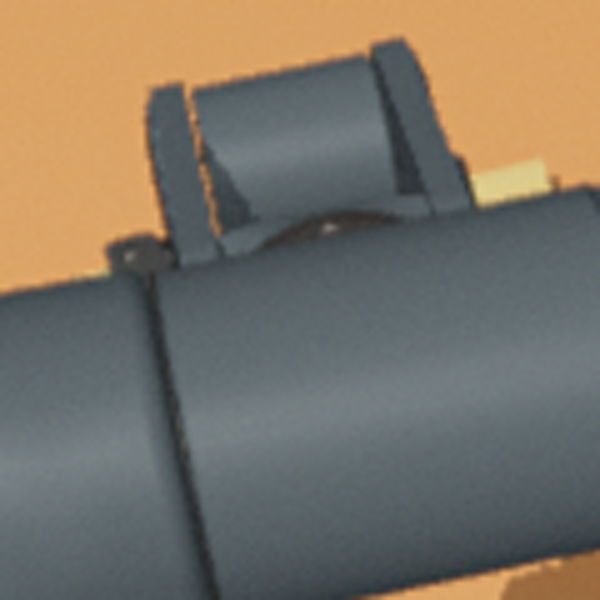

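View pics/scene1.png

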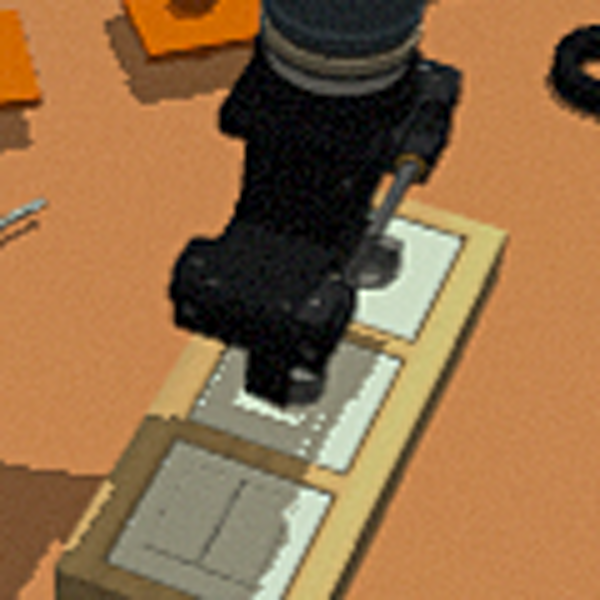

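```bash
python3 - <<'E'
from h import *
p=np.array([.4878,.2019,.0989]);R=np.array(read_state()['tcp_rot'])
for s in(-1,1):
  for d in(.0435,.0585):
    for w in(-.0095,.0095):
      print(s,d,w,((proj('scene',p+R[:,1]*.017+s*d*R[:,0]+w*R[:,2])-[260,154])*5).round())
im=np.load('scene1.npy');save('scene1b.png',im,(285,205,350,260),12)
print(((proj('scene',[.489,.201,.051])-[285,205])*12).round(),((proj('scene',[.489,.201,.062])-[285,205])*12).round())
E
```

```text
-1 0.0435 -0.0095 [286. 389.]
-1 0.0435 0.0095 [250. 376.]
-1 0.0585 -0.0095 [274. 410.]
-1 0.0585 0.0095 [238. 397.]
1 0.0435 -0.0095 [349. 274.]
1 0.0435 0.0095 [315. 262.]
1 0.0585 -0.0095 [360. 255.]
1 0.0585 0.0095 [325. 243.]
[412. 269.] [416. 234.]
```

View pics/scene1b.png

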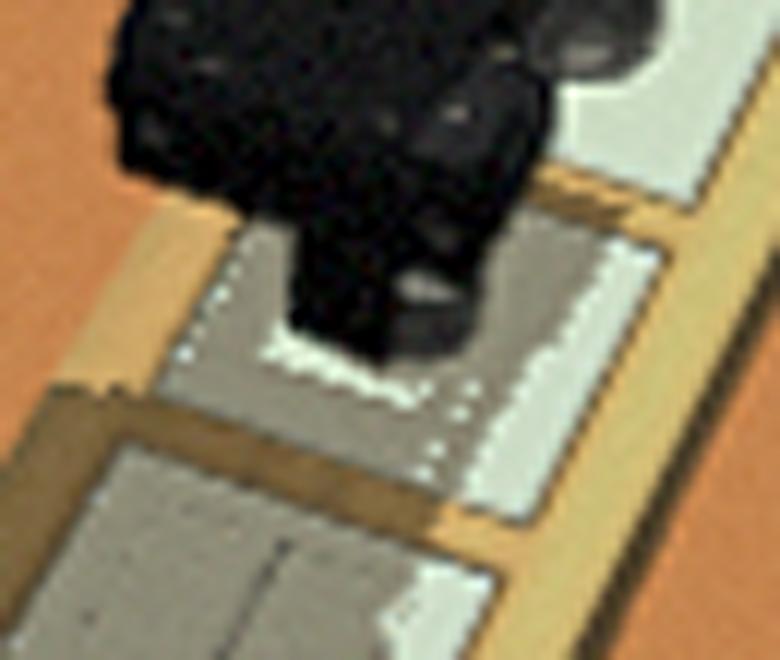

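The near finger sits just beyond the knob, which is at scene (318,229), and the lateral alignment looks good. Next I lower to TCP z of about 0.060 and close in stages, watching the side force.

Call:
jog_arm(
  steps=[
    {"delta_pos": [0,0,-15],"turn": 0,"fingers": 100},
    {"delta_pos": [0,0,-25],"turn": 0,"fingers": 100},
    {"delta_pos": [0,0,-33],"turn": 0,"fingers": 100},
    {"delta_pos": [0,0,-38],"turn": 0,"fingers": 100},
    {"delta_pos": [0,0,-38],"turn": 0,"fingers": 80},
    {"delta_pos": [0,0,-38],"turn": 0,"fingers": 60},
    {"delta_pos": [0,0,-38],"turn": 0,"fingers": 40},
    {"delta_pos": [0,0,-38],"turn": 0,"fingers": 40},
    {"delta_pos": [0,0,-38],"turn": 0,"fingers": 40},
    {"delta_pos": [0,0,-38],"turn": 0,"fingers": 40},
    {"delta_pos": [0,0,-38],"turn": 0,"fingers": 40},
  ],
)

```text
time_s: 3.4
position: [0.4891, 0.2011, 0.0617]
tcp_rot: [[-0.225, 0.0, -0.974], [0.974, 0.0, -0.225], [-0.0, -1.0, -0.0]]
force: [-0.7, 0.1, 0.9]
opening: 0.555
```

Call:
jog_arm(
  steps=[
    {"delta_pos": [0,0,-1],"turn": 0,"fingers": 38},
    {"delta_pos": [0,0,-1],"turn": 0,"fingers": 38},
    {"delta_pos": [0,0,-1],"turn": 0,"fingers": 38},
    {"delta_pos": [0,0,-1],"turn": 0,"fingers": 38},
  ],
)

```text
time_s: 3.73
position: [0.4889, 0.2011, 0.0605]
tcp_rot: [[-0.225, -0.0, -0.974], [0.974, -0.0, -0.225], [-0.0, -1.0, 0.0]]
force: [-1.0, -0.1, 0.7]
opening: 0.389
```

```bash
python3 - <<'E'
from h import *
im=capture('scene');save('scene2.png',im,(285,195,360,260),10);print(read_state()['opening'],read_state()['force'])
E
```

```text
0.3843450936116484 [ 0.54133239 -0.16194766 -0.5904307 ]
```

View pics/scene2.png

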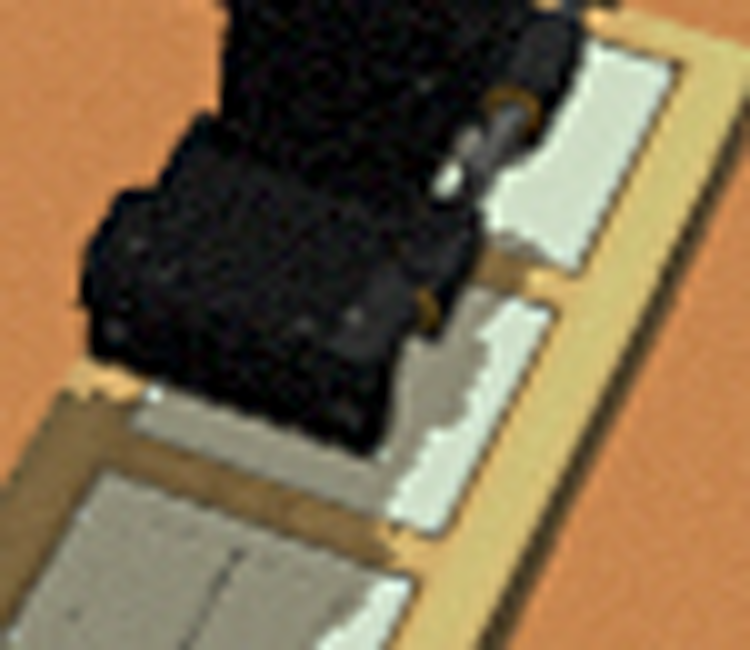

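The jaws are at about 33 mm around the knob with no side force, so y is good to about 2.5 mm. Closing fully and starting the lift.

Call:
jog_arm(
  steps=[
    {"delta_pos": [0,0,0],"turn": 0,"fingers": 0},
    {"delta_pos": [0,0,0],"turn": 0,"fingers": 0},
    {"delta_pos": [0,0,0],"turn": 0,"fingers": 0},
    {"delta_pos": [0,0,0],"turn": 0,"fingers": 0},
    {"delta_pos": [0,0,0],"turn": 0,"fingers": 0},
    {"delta_pos": [0,0,4],"turn": 0,"fingers": 0},
    {"delta_pos": [0,0,8],"turn": 0,"fingers": 0},
    {"delta_pos": [0,0,12],"turn": 0,"fingers": 0},
    {"delta_pos": [0,0,15],"turn": 0,"fingers": 0},
  ],
)

```text
time_s: 4.53
position: [0.4891, 0.2012, 0.0762]
tcp_rot: [[-0.225, 0.001, -0.974], [0.974, 0.0, -0.225], [-0.0, -1.0, -0.001]]
force: [0.7, 0.3, -2.0]
opening: 0.308
```

Call:
jog_arm(
  steps=[
    {"delta_pos": [0,0,8],"turn": 0,"fingers": 0},
    {"delta_pos": [0,0,18],"turn": 0,"fingers": 0},
    {"delta_pos": [0,0,30],"turn": 0,"fingers": 0},
    {"delta_pos": [0,0,42],"turn": 0,"fingers": 0},
    {"delta_pos": [0,0,54],"turn": 0,"fingers": 0},
    {"delta_pos": [0,0,66],"turn": 0,"fingers": 0},
    {"delta_pos": [0,0,74],"turn": 0,"fingers": 0},
    {"delta_pos": [0,0,74],"turn": 0,"fingers": 0},
    {"delta_pos": [0,0,74],"turn": 0,"fingers": 0},
  ],
)

```text
time_s: 5.28
position: [0.4892, 0.2012, 0.1503]
tcp_rot: [[-0.225, 0.001, -0.974], [0.974, 0.0, -0.225], [-0.0, -1.0, -0.001]]
force: [-0.3, 0.2, -0.5]
opening: 0.31
```

```bash
python3 - <<'E'
from h import *
im=capture('scene');save('scene3.png',im,(250,130,390,290),4);print(read_state()['position'])
E
```

```text
[0.48868822 0.20112157 0.14962805]
```

View pics/scene3.png

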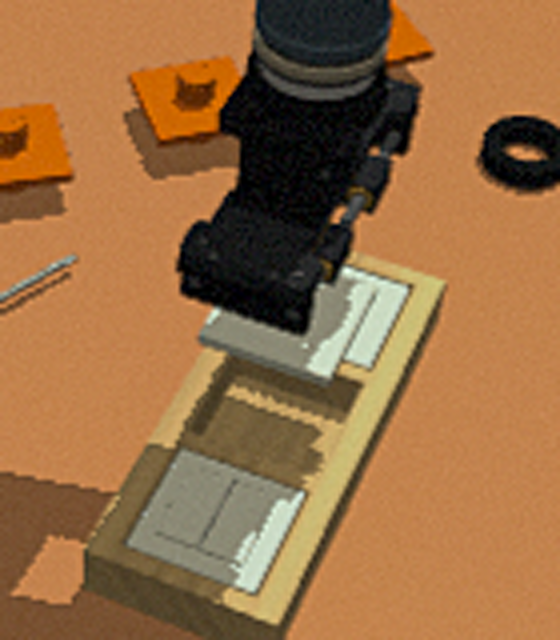

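The dimmer is lifted clear and level, its plate at scene (320,213), with the other two inserts still seated. Both cameras agree on the move to the box: (-34.5, -342.5) mm with a -19.2° turn.

Call:
jog_arm(
  steps=[
    {"delta_pos": [-2.5,-25,0],"turn": -3,"fingers": 0},
    {"delta_pos": [-5.5,-55,0],"turn": -6,"fingers": 0},
    {"delta_pos": [-8.5,-85,0],"turn": -9,"fingers": 0},
    {"delta_pos": [-11.5,-115,0],"turn": -12,"fingers": 0},
    {"delta_pos": [-14.5,-145,0],"turn": -15,"fingers": 0},
    {"delta_pos": [-17.5,-175,0],"turn": -17,"fingers": 0},
    {"delta_pos": [-20.5,-205,0],"turn": -19.2,"fingers": 0},
    {"delta_pos": [-23.5,-235,0],"turn": -19.2,"fingers": 0},
    {"delta_pos": [-26.5,-265,0],"turn": -19.2,"fingers": 0},
    {"delta_pos": [-29.5,-295,0],"turn": -19.2,"fingers": 0},
    {"delta_pos": [-32.5,-320,0],"turn": -19.2,"fingers": 0},
    {"delta_pos": [-34.5,-335,0],"turn": -19.2,"fingers": 0},
    {"delta_pos": [-34.5,-342.5,0],"turn": -19.2,"fingers": 0},
    {"delta_pos": [-34.5,-342.5,-10],"turn": -19.2,"fingers": 0},
    {"delta_pos": [-34.5,-342.5,-25],"turn": -19.2,"fingers": 0},
    {"delta_pos": [-34.5,-342.5,-32],"turn": -19.2,"fingers": 0},
    {"delta_pos": [-34.5,-342.5,-32],"turn": -19.2,"fingers": 0},
    {"delta_pos": [-34.5,-342.5,-32],"turn": -19.2,"fingers": 0},
  ],
)

```text
time_s: 6.83
position: [0.454, -0.1406, 0.117]
tcp_rot: [[0.107, -0.002, -0.994], [0.994, 0.001, 0.107], [0.001, -1.0, 0.002]]
force: [-0.3, 0.2, -0.7]
opening: 0.31
```

```bash
python3 - <<'E'
from h import *
p=read_state()['position'];print(p)
im=capture('scene');save('scene4.png',im,(100,230,310,400),3.5)
n='scene'
hsv=cv2.cvtColor(im,cv2.COLOR_RGB2HSV)
im2=capture('top');save('top4.png',im2,(340,110,490,240),5)
E
```

```text
[ 0.45403554 -0.14059867  0.11703262]
```

View pics/scene4.png

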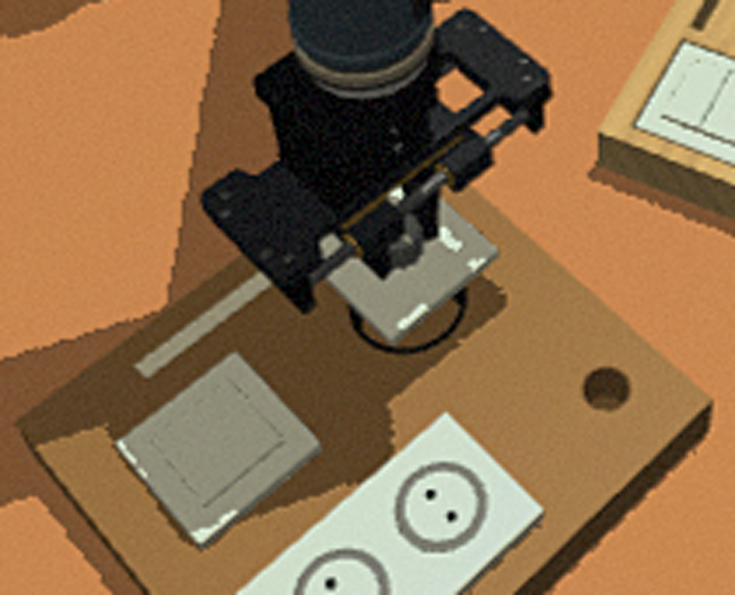

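View pics/top4.png

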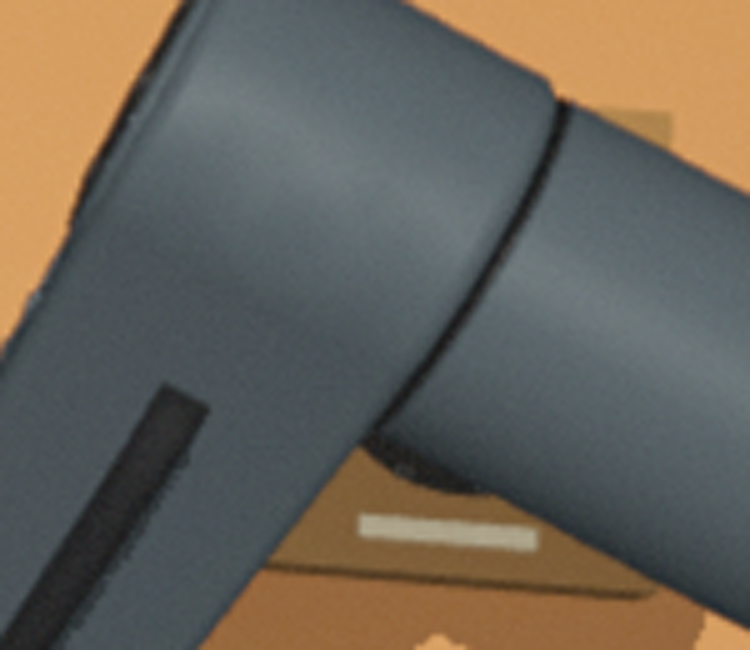

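The scene picture shows the plate parallel to the board's edges and over the box rim, at about scene (216,310). Seated TCP height should be about 0.0705, so I'll lower slowly.

Call:
jog_arm(
  steps=[
    {"delta_pos": [0,0,-6],"turn": 0,"fingers": 0},
    {"delta_pos": [0,0,-12],"turn": 0,"fingers": 0},
    {"delta_pos": [0,0,-18],"turn": 0,"fingers": 0},
    {"delta_pos": [0,0,-24],"turn": 0,"fingers": 0},
    {"delta_pos": [0,0,-30],"turn": 0,"fingers": 0},
    {"delta_pos": [0,0,-35],"turn": 0,"fingers": 0},
    {"delta_pos": [0,0,-39],"turn": 0,"fingers": 0},
    {"delta_pos": [0,0,-42],"turn": 0,"fingers": 0},
    {"delta_pos": [0,0,-42],"turn": 0,"fingers": 0},
    {"delta_pos": [0,0,-42],"turn": 0,"fingers": 0},
  ],
)

```text
time_s: 7.77
position: [0.4544, -0.1414, 0.0754]
tcp_rot: [[0.108, -0.0, -0.994], [0.994, 0.0, 0.108], [0.0, -1.0, 0.0]]
force: [-0.3, -0.7, -0.8]
opening: 0.309
```

```bash
python3 - <<'E'
from h import *
print(read_state()['position'],read_state()['force'])
im=capture('scene');save('scene5.png',im,(150,260,290,360),5)
E
```

```text
[ 0.45435583 -0.14135115  0.07537405] [-0.26008146 -0.67231823 -0.80810395]
```

View pics/scene5.png

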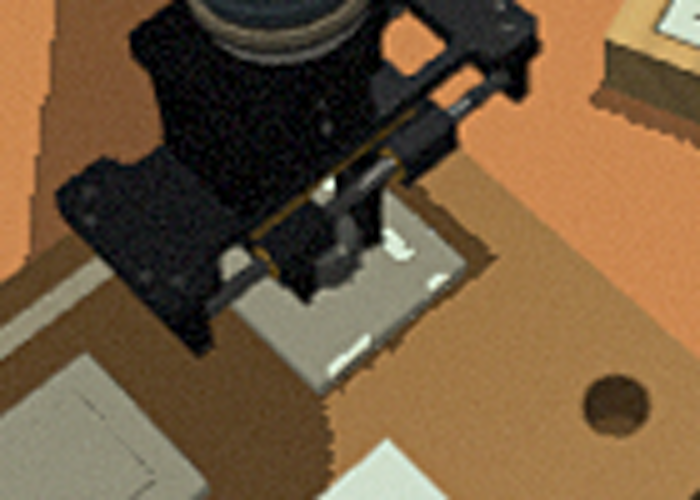

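The insert is in the hole with the plate about 5 mm above the board and no contact force. Lowering the last few millimetres.

Call:
jog_arm(
  steps=[
    {"delta_pos": [0,0,-1.5],"turn": 0,"fingers": 0},
    {"delta_pos": [0,0,-3],"turn": 0,"fingers": 0},
    {"delta_pos": [0,0,-4],"turn": 0,"fingers": 0},
    {"delta_pos": [0,0,-4.5],"turn": 0,"fingers": 0},
    {"delta_pos": [0,0,-4.5],"turn": 0,"fingers": 0},
    {"delta_pos": [0,0,-4.5],"turn": 0,"fingers": 0},
  ],
)

```text
time_s: 8.32
position: [0.4544, -0.1414, 0.0711]
tcp_rot: [[0.108, 0.0, -0.994], [0.994, -0.0, 0.108], [-0.0, -1.0, -0.0]]
force: [-0.4, -0.0, -0.9]
opening: 0.312
```

Call:
jog_arm(
  steps=[
    {"delta_pos": [0,0,-0.5],"turn": 0,"fingers": 0},
    {"delta_pos": [0,0,-1],"turn": 0,"fingers": 0},
    {"delta_pos": [0,0,-1],"turn": 0,"fingers": 0},
    {"delta_pos": [0,0,-1],"turn": 0,"fingers": 0},
  ],
)

```text
time_s: 8.65
position: [0.4545, -0.1412, 0.0706]
tcp_rot: [[0.108, 0.0, -0.994], [0.994, -0.0, 0.108], [-0.0, -1.0, -0.0]]
force: [-0.0, 1.6, 5.2]
opening: 0.307
```

The force rose to 5 N, so the plate is on the board. Opening gently, then going straight up.

Call:
jog_arm(
  steps=[
    {"delta_pos": [0,0,0],"turn": 0,"fingers": 36},
    {"delta_pos": [0,0,0],"turn": 0,"fingers": 45},
    {"delta_pos": [0,0,0],"turn": 0,"fingers": 60},
    {"delta_pos": [0,0,0],"turn": 0,"fingers": 70},
    {"delta_pos": [0,0,0],"turn": 0,"fingers": 70},
    {"delta_pos": [0,0,0],"turn": 0,"fingers": 70},
    {"delta_pos": [0,0,5],"turn": 0,"fingers": 70},
    {"delta_pos": [0,0,15],"turn": 0,"fingers": 70},
    {"delta_pos": [0,0,30],"turn": 0,"fingers": 70},
    {"delta_pos": [0,0,60],"turn": 0,"fingers": 70},
    {"delta_pos": [0,0,90],"turn": 0,"fingers": 70},
    {"delta_pos": [0,0,120],"turn": 0,"fingers": 70},
    {"delta_pos": [0,20,140],"turn": 0,"fingers": 70},
    {"delta_pos": [0,60,140],"turn": 0,"fingers": 70},
    {"delta_pos": [0,100,140],"turn": 0,"fingers": 70},
    {"delta_pos": [0,140,140],"turn": 0,"fingers": 70},
    {"delta_pos": [0,170,140],"turn": 0,"fingers": 70},
    {"delta_pos": [0,180,140],"turn": 0,"fingers": 70},
    {"delta_pos": [0,180,140],"turn": 0,"fingers": 70},
    {"delta_pos": [0,180,140],"turn": 0,"fingers": 70},
  ],
)

```text
time_s: 10.32
position: [0.4546, 0.0385, 0.2102]
tcp_rot: [[0.106, 0.001, -0.994], [0.994, -0.001, 0.106], [-0.001, -1.0, -0.001]]
force: [0.1, -0.0, -0.1]
opening: 0.708
```

```bash
python3 - <<'E'
from h import *
for n in('scene','top'):
    im=capture(n);save(n+'6.png',im,(90,150,380,400) if n=='scene' else (210,110,510,270),2.6)
    for t in('dimmer_knob','selector_bar','rocker_top'):
        for d in tip_of(t,n)[:4]: print(n,t,np.round(d['position'],4),round(d['confidence'],2))
    hsv=cv2.cvtColor(im,cv2.COLOR_RGB2HSV)
    m=((hsv[...,1]<60)&(hsv[...,2]>140)).astype(np.uint8)
    k,l,st,c=cv2.connectedComponentsWithStats(m,connectivity=4)
    for i in range(1,k):
        if 250<st[i,4]<4000:
            cn=cv2.findContours((l==i).astype(np.uint8),0,1)[0][0][:,0,:]
            w=np.array([ray(n,u,v,.045)[:2] for u,v in cn]).astype(np.float32)
            r=cv2.minAreaRect(w*1000);print(n,c[i].round(),np.round(r[0],1),np.round(r[1],1),round(r[2],1))
E
```

```text
scene dimmer_knob [0.2533 0.4303 0.0447] 0.8
scene dimmer_knob [0.31   0.581  0.0436] 0.74
scene dimmer_knob [ 0.4502 -0.1426  0.0596] 0.63
scene dimmer_knob [0.1849 0.2975 0.0486] 0.42
scene selector_bar [0.4679 0.3012 0.0513] 0.77
scene rocker_top [0.5125 0.1067 0.0409] 0.95
scene [18. 45.] [-1028.6   253.7] [186.4  64.9] 89.9
scene [61. 82.] [-655.6  283.4] [690.4 134.3] 89.8
scene [333. 207.] [470.1 290.5] [82.9 82.1] 13.5
scene [304. 259.] [515.5  97.6] [83.4 82.8] 13.1
scene [216. 315.] [ 454.7 -142.9] [82.9 82.8] 83.9
scene [162. 357.] [ 437.8 -281.6] [83.5 84.1] 83.7
scene [212. 387.] [ 560. -265.] [149.   84.3] 83.7
scene [225. 374.] [ 562.7 -229. ] [40.8 39.6] 86.1
scene [197. 400.] [ 554.6 -299. ] [40.  40.9] 86.5
top dimmer_knob [0.1764 0.2946 0.047 ] 0.77
top dimmer_knob [0.254  0.4331 0.0457] 0.65
top dimmer_knob [ 0.4562 -0.1399  0.0602] 0.61
top dimmer_knob [0.3063 0.5805 0.0424] 0.55
top selector_bar [0.4678 0.3016 0.0508] 0.73
top rocker_top [0.5107 0.102  0.0406] 0.68
top [438. 149.] [ 560.8 -262.5] [152.3  85.7] 83.6
top [301. 172.] [505.3 123.5] [85.  52.2] 13.9
top [518. 177.] [ 473.  -484.2] [78.5 78.7] 8.5
top [241. 187.] [463.9 301. ] [85.3 84.7] 13.1
top [405. 187.] [ 452.1 -159.9] [44.4 84.2] 83.2
top [447. 191.] [ 437.6 -278.5] [85.6 85.4] 83.9
```

View pics/scene6.png

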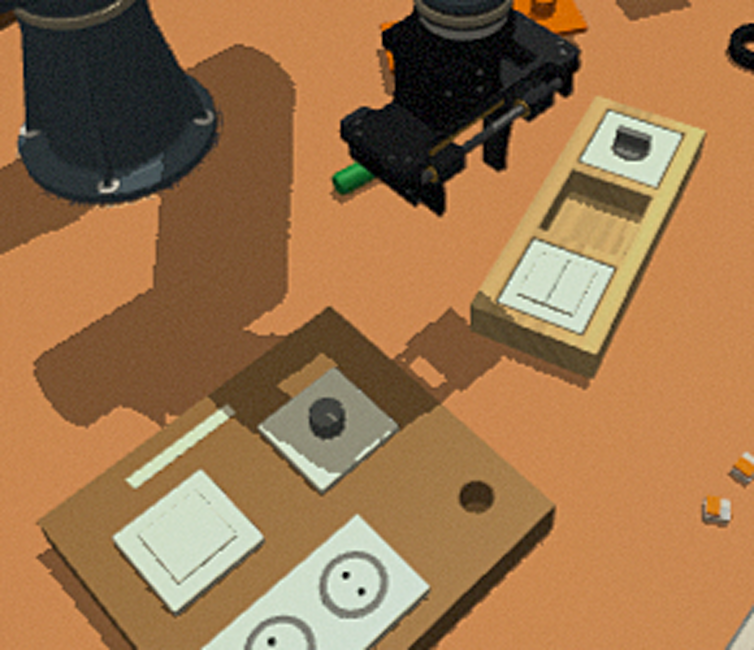

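View pics/top6.png

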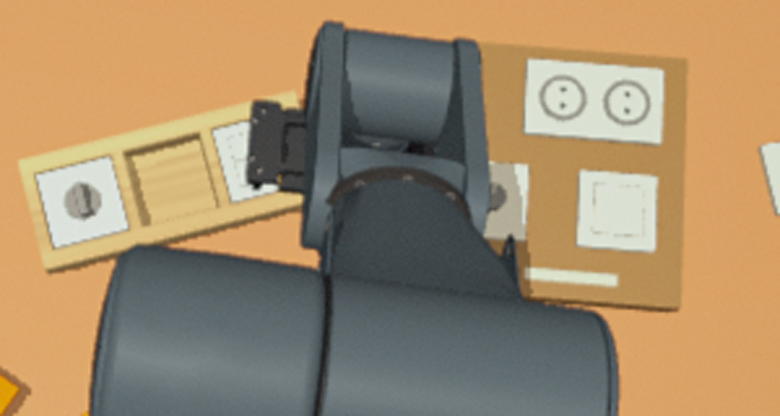

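The dimmer lies flat at scene (216,315) with a yaw of 83.9°, against about 83.8° for the board. Its centre in the scene view is (454.7, -142.9) mm, and the hole in the same view is at (456, -143.9). The other two inserts haven't moved.

```bash
python3 -c "
from rig import *
print(hand_in())"
```

```text
the job is handed in; nothing more can be done
None
```

The dimmer insert is fitted in the open round box with its plate flat on the board, and the job is handed in. No verdict was reported. I took it by its knob from the tray's middle pocket, lifted it straight up, carried it over turned by -19.2°, and lowered it until the board pushed back with about 5 N. I then opened the fingers and moved the arm clear. By the last move the clock stood at 10.3 s.

- **Position:** in the scene camera the plate centre is within about 2 mm of the hole centre I measured earlier. The knob height reads about 0.060 m, against 0.061 m when seated.
- **Alignment:** the plate's yaw is 83.9° and the board's is about 83.8°.
- **Other inserts:** both are in place, within measuring error.
- **Disagreements and gaps:** the two cameras differed by about 5 mm in y throughout, so I used their averages and the offset they agreed on. In the last top view the arm hid part of the dimmer and the rocker insert, so the dimmer's final plate check rests mainly on the scene camera.
- **Refused call:** my first move call was refused because rows were missing a finger value; nothing moved.

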